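# Angle a tube past the post into the stock bay

## Task

With the fingertips only, push the short square steel tube that lies on the bench into the stock bay behind it. It is too long to go straight in past the post, so feed its right end in behind the post at an angle, then push its left end round, until the tube lies flat along the bay's back fence, between the two end walls and behind the post. Slide it along the bench all the way, never pick it up or tip it, and leave the other things where they are.

Things in the scene. Friction and masses are not known exactly. Their poses are not given: they have to be found in the camera images.
- tube: dark square steel tube, 25 x 25 mm, 180 mm long, about 0.3 kg, loose on the bench; both ends closed flush by black plugs (solid). Origin: centre of its underside. Its y axis runs along it to the end that starts on the left, x across it away from the robot, z up. It starts in front of the bay, a little left of the bay's middle, within 0.25 rad of parallel to the back fence.
- tube_left_end (a point): centre of the end face of the tube that is on the left at the start (its +y end), 12.5 mm above its underside.
- tube_right_end (a point): centre of the end face of the tube that is on the right at the start (its -y end); this is the end to feed in behind the post.
- bay: bay of three grey steel strips, 5 mm thick, 40 mm high, fixed, no floor. Origin: on the bench, middle of the back fence's front face; x into the fence (away from the robot), y left along it. End walls: inner faces at y = +/-107.5 mm, from the fence to x = -68 mm. Open to the robot but for the post. The tube touches the fence with its centre at x = -12.5 mm. Turned 0.4 to 0.7 rad anticlockwise.
- post: upright round steel post, 16 mm thick, 55 mm high, fixed at the mouth of the bay near its right end. Origin: its axis at bench level; axes parallel to the bay's. It stands at x = -56 mm in the bay's frame (48 mm free between it and the fence) and y = -54 to -66 mm: the opening between it and the left end wall is shorter than the tube.
- grinder: tall belt grinder fixed on the bench at the right (at y below -0.19 m, x above 0.41 m), about 0.7 m high; its small belt table sticks out toward the robot 0.32 m above the bench. Solid: keep the arm clear of it, also on the way from the start pose (come round in front of it).
- earth_clamp: welding earth clamp fixed on the bench at the left, slanting from about x 0.45, y 0.37 m up to its jaws at about x 0.58, y 0.16 m, 0.13 to 0.22 m above the bench. Solid: keep the hand clear of it.
- pliers: red-handled pliers, 56 x 170 mm, 12 mm thick, lying near the front edge at the far right. Leave alone. Origin: centre of its underside.
- tape_roll: roll of black electrical tape lying flat, 58 x 56 mm, 19 mm high, on the bench behind the bay. Leave alone. Origin: centre of its underside.
- tin: small paint tin, 78 mm across, 77 mm high, at the far left. Leave alone. Origin: centre of its underside.
- marker: paint marker, 18 mm thick, 133 mm long, lying near the front edge to the right. Leave alone. Origin: centre of its underside.
- bolt: steel bolt, 27 x 71 mm, 24 mm high, lying near the front edge to the left. Leave alone. Origin: centre of its underside.
- nut: steel nut, 30 x 34 mm, 16 mm high, lying to the right in front of the bay. Leave alone. Origin: centre of its underside.

How it is judged:
By the outcome, as a careful person would: the job done as asked, in the order asked, and still so for the second after the job is handed in, with the robot touching nothing.
It also fails if it takes over 72 s, if anything falls off the work surface, if the arm or the gripper's body presses on something with over 40 N, if the wrist force passes 120 N, or if a joint passes its speed limit or range.

## Robot

A 6-joint arm with a two-finger parallel gripper is mounted at the origin on a cart in front of the work surface, level with it; the furniture and walls round the work are solid. World frame = base frame: x ahead of the robot, y to its left, z up, the work surface at z = 0. Lengths are in m, angles in rad, forces in N, time in s.
With the tool pointing down it reaches from about 0.275 to 0.875 m from the base axis. Payload 12.5 kg.
Tool frame: the origin (TCP) lies at the very end of the fingers, on their centre line; the grasp point (between the pads) lies 19 mm behind it; z points along the fingers, y is the line along which they close (so a half turn about z gives the same grasp; the last joint's range is limited). The gripper opens to 85 mm and grips with 20 to 120 N. Pads are 22 mm wide; open, the fingers measure 114 mm over their backs; the gripper's body (76 mm by 85 mm) begins 54 mm behind the grasp point. The pads swing forward as they close: fully open they stand 13 mm farther back than shut.
Start: joints at [-1.36, 0.351, 1.652, -0, 1.139, -0.085], TCP at [0.16, -0.526, 0.231] pointing down, gripper open.
Joint ranges: [-2.75, 2.75], [-0.79, 2.1], [0.01, 2.65], [-1.57, 4.71], [0.07, 3.14], [-2.87, 2.87]. Speed limits (rad/s): [2.22, 2.22, 2.79, 3.14, 3.14, 3.14].

## Interface

Orientations are given as a unit quaternion [x, y, z, w].
In Python, from station import manip gives the robot as it stands.
- The arm moves only by the shell command python3 -m jog 'ROWS'. ROWS is JSON, one flat list of numbers, 7 for each row, row after row: the shift along the tool's x, y, z in mm, then the turn, a rotation vector about the tool's x, y, z in degrees, then the gripper's target within -1 to 1 (shut at 1, half-way at 0, fully open at -1). In form: [dx, dy, dz, ax, ay, az, grip, dx, dy, dz, ax, ay, az, grip, ...]. A call has 1 to 12 rows; each row is the pose to reach, as a shift and turn from the pose commanded when the call began, along the tool's axes at that moment; what a row does not reach only later rows make up. A row lasts 1/12 s, in which the tool goes at most 41.7 mm and 7.16 degrees, less where a joint would pass 70% of its speed; a pose out of reach is approached as far as the arm can. A call with a gripper value outside its range is refused whole. The fingers move at their own pace and stop on an object; the grip force is fixed at half the most. Time passes only in rows, so rows that repeat a pose let the fingers close. It gives the time, the measured TCP pose, the force, the opening and the grip force at its end, in the units of the state.
- manip.observe(): the state, without advancing time (a new reading comes with each control period).
- manip.grab_frame(name): name is "side" or "top" or "wrist"; returns a dict with "frame" (400x640x3 uint8, blue, green, red), "intrinsics" (3x3 intrinsics, pixels), "distortion" ([k1, k2, p1, p2, k3] as OpenCV has them; the pictures are not rectified), "extrinsics" (4x4, takes a point from camera to world coordinates); the wrist camera has in their place "T_tool_cam" (4x4, takes a point from camera to tool coordinates, whose origin is the TCP and whose axes are the flange's). Camera axes: x right, y down, z forward; pixel columns grow to the right and rows downward; lengths in m; the calibration is good to about 2 mm. A picture is of the moment at which its call begins: read the wrist's pose just before it. There is no depth.
- manip.sign_off(): hands the job in; it is judged then, once.
The state is a dict: "time_s": time; "q": joint angles; "qd": joint speeds; "tau": joint torques, N m; "eef_pos": TCP position; "tcp_rot": TCP orientation; "force": force on the tool from outside, world axes, zero at the start; "wrist_torque": the same for the moment, N m; "width": finger opening in m; "grip_force": force on a finger pad.
Only numpy, scipy, OpenCV 4.12 (cv2) and the standard library are available. Lean on these libraries where they do the work, as an engineer would, in place of code of your own. Each camera call takes 0.05 s, during which the arm holds its last target. There are 200 camera calls.

## Working session

There is one attempt and no reset: what is moved stays moved. The work goes in short steps, Python scripts to look and compute and a shell command to move; the robot and the scene stay as the last step left them, time stands still between calls to the robot, and variables do not carry over. Pictures are saved under pics/ and viewed, at most 10 in all, crops included, and the job is handed in when it is done.

```bash
mkdir -p pics; ls
python3 - <<'E'
from station import manip
import cv2
for n in("top","side"):
    f=manip.grab_frame(n); cv2.imwrite(f"pics/{n}0.png",f["frame"]); print(n,f["intrinsics"],f["distortion"],f["extrinsics"])
print(manip.observe())
E
```

```text
pics
top [[473.31009869   0.         320.39209273]
 [  0.         473.31009869 199.70723752]
 [  0.           0.           1.        ]] [-0.06189816  0.          0.          0.          0.        ] [[ 0.02599443 -0.99730639  0.06858761  0.45369426]
 [-0.99963766 -0.02641218 -0.00519081 -0.09586081]
 [ 0.00698837 -0.06842783 -0.99763159  1.47316951]
 [ 0.          0.          0.          1.        ]]
side [[451.50140877   0.         311.49030072]
 [  0.         451.50140877 195.79035323]
 [  0.           0.           1.        ]] [-0.02389169  0.          0.          0.          0.        ] [[-0.89865475 -0.2495987   0.36072167  0.12382905]
 [-0.43854968  0.52937431 -0.7262486   0.75575405]
 [-0.00968608 -0.81084113 -0.58518617  0.72473161]
 [ 0.          0.          0.          1.        ]]
{'time_s': 0.1, 'q': array([-1.35959491e+00,  3.51197002e-01,  1.65233518e+00, -1.60649116e-05,
        1.13908943e+00, -8.46022839e-02]), 'qd': array([ 0.00017757, -0.00031878, -0.00076447,  0.00049422, -0.00041418,
       -0.0002801 ]), 'tau': array([ 5.03144856e-04, -5.06833148e+01, -2.91875321e+01, -1.16175252e-04,
        2.65883660e-03,  3.22561016e-05]), 'eef_pos': array([ 0.16028958, -0.52582771,  0.2308137 ]), 'tcp_rot': array([ 9.89081818e-01,  1.47366525e-01, -3.98235994e-05, -5.12985376e-04]), 'force': array([ 0.30745351, -0.37158426,  0.368101  ]), 'wrist_torque': array([ 0.00259193, -0.03140856, -0.05274673]), 'grip_force': 0.0, 'width': 0.08568305398525021}
```

View pics/top0.png

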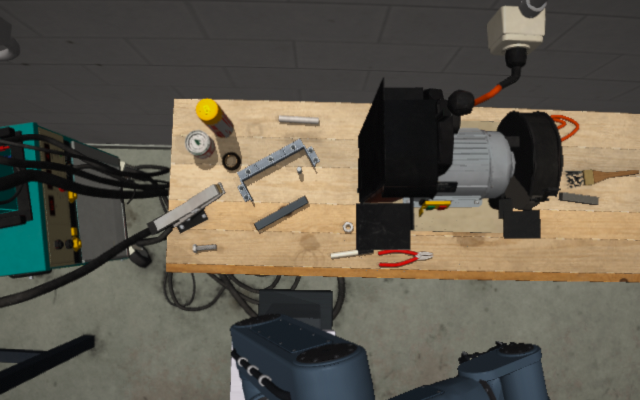

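View pics/side0.png

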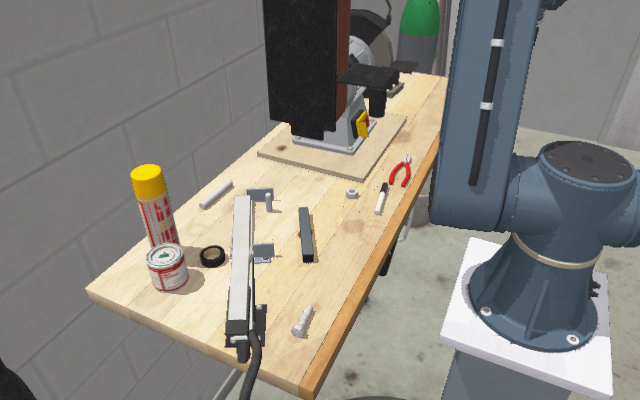

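The top view shows the tube at about (255,228)–(308,200), the bay at (242,190)–(316,158), the post near (299,172) and the clamp at (150,230)–(222,185). I'll zoom in on that area.

Run:
```python
import cv2
i=cv2.imread("pics/top0.png")[130:245,215:365]
cv2.imwrite("pics/c0.png",cv2.resize(i,None,fx=5,fy=5,interpolation=cv2.INTER_CUBIC))
```

```text
(no output)
```

View pics/c0.png

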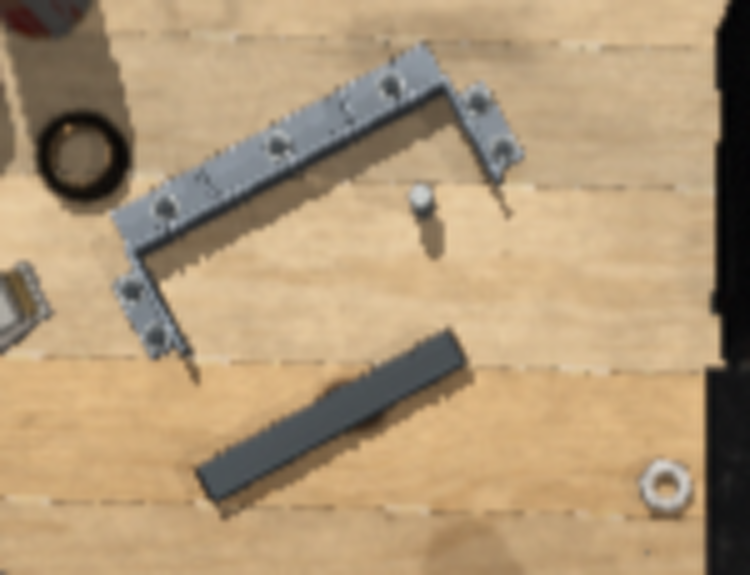

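The crop shows the bay's inner corners at about (137,252) and (446,90), the wall tips at (190,352) and (500,183), and the post top at (421,192). The tube's top corners are (197,468), (218,500), (466,358) and (447,330).

```bash
cat > h.py <<'E'
import numpy as np, cv2
from station import manip
def px2w(f,px,z):
    K,D,E=(np.array(f[k]) for k in("intrinsics","distortion","extrinsics"))
    u=cv2.undistortPoints(np.array(px,float).reshape(-1,1,2),K,D)[:,0]
    d=np.c_[u,np.ones(len(u))]@E[:3,:3].T; o=E[:3,3]
    return o+d*((z-o[2])/d[:,2])[:,None]
def w2px(f,P):
    K,D,E=(np.array(f[k]) for k in("intrinsics","distortion","extrinsics"))
    T=np.linalg.inv(E); return cv2.projectPoints(np.array(P,float),cv2.Rodrigues(T[:3,:3])[0],T[:3,3],K,D)[0][:,0]
E
python3 - <<'E'
from h import *
f=manip.grab_frame("top")
c=lambda L:np.array(L)/5+[215,130]
b=px2w(f,c([(137,252),(446,90),(190,352),(500,185)]),.04);p=px2w(f,c([(421,192)]),.055);t=px2w(f,c([(197,468),(218,500),(466,358),(447,330)]),.025)
n=px2w(f,c([(665,487)]),.016)
for x in(b,p,t,n):print(x.round(4))
print(np.linalg.norm(b[0]-b[1]),np.linalg.norm(t[0]-t[3]))
d=b[0]-b[1];print("bay yaw",np.arctan2(-d[0],d[1]));o=(b[0]+b[1])/2;print(o)
a=np.arctan2(-d[0],d[1]);R=np.array([[np.cos(a),-np.sin(a)],[np.sin(a),np.cos(a)]])
for q in (b,p,t,n,t.mean(0,keepdims=True)):print("bay frame",((q-o)[:,:2]@R).round(4))
d=t[0]+t[1]-t[2]-t[3];print("tube yaw",np.arctan2(-d[0],d[1]),t.mean(0))
E
```

```text
[[ 0.6049  0.1357  0.04  ]
 [ 0.7094 -0.0497  0.04  ]
 [ 0.5447  0.1011  0.04  ]
 [ 0.6518 -0.0843  0.04  ]]
[[ 0.6442 -0.0369  0.055 ]]
[[ 0.4747  0.0964  0.025 ]
 [ 0.4555  0.0829  0.025 ]
 [ 0.5465 -0.0662  0.025 ]
 [ 0.5634 -0.0541  0.025 ]]
[[ 0.4708 -0.1906  0.016 ]]
0.21281222879958672 0.17462697224220136
bay yaw 0.5137742528115363
[0.65715249 0.04300243 0.04      ]
bay frame [[ 0.      0.1064]
 [ 0.     -0.1064]
 [-0.0694  0.1059]
 [-0.0673 -0.1082]]
bay frame [[-0.0506 -0.0632]]
bay frame [[-0.1326  0.1362]
 [-0.156   0.1338]
 [-0.1501 -0.0407]
 [-0.1294 -0.0384]]
bay frame [[-0.2771 -0.1118]]
bay frame [[-0.142   0.0477]]
tube yaw 0.5400201628812242 [0.51001479 0.01476611 0.025     ]
```

```bash
cat >> h.py <<'E'
from scipy.spatial.transform import Rotation as Ro
def rows(x,y,z,yaw):
    s=manip.observe();R=Ro.from_quat(s["tcp_rot"])
    G=Ro.from_euler("z",yaw)*Ro.from_euler("x",180,degrees=True)
    print("shift mm",(R.inv().apply(np.array([x,y,z])-s["eef_pos"])*1e3).round(1),"turn deg",np.rad2deg((R.inv()*G).as_rotvec()).round(2))
E
python3 -c "
from h import *
rows(.33,-.10,.235,.54)
f=manip.grab_frame('wrist');print(f['T_tool_cam'].round(3),f['intrinsics'],f['distortion'])"
```

```text
shift mm [ 286.5 -357.9   -3.8] turn deg [-5.000e-02 -1.000e-02 -1.399e+01]
[[ 0.001 -0.952 -0.305  0.078]
 [ 1.     0.001  0.001 -0.   ]
 [-0.001 -0.305  0.952 -0.143]
 [ 0.     0.     0.     1.   ]] [[335.15471033   0.         316.82649907]
 [  0.         335.15471033 201.26365821]
 [  0.           0.           1.        ]] [-0.03857105  0.          0.          0.          0.        ]
```

```bash
python3 -m jog '[286,-358,-4,0,0,-14,1,286,-358,-4,0,0,-14,1,286,-358,-4,0,0,-14,1,286,-358,-4,0,0,-14,1,286,-358,-4,0,0,-14,1,286,-358,-4,0,0,-14,1,286,-358,-4,0,0,-14,1,286,-358,-4,0,0,-14,1,286,-358,-4,0,0,-14,1,286,-358,-4,0,0,-14,1,286,-358,-4,0,0,-14,1,286,-358,-4,0,0,-14,1]'; python3 -c "
from h import *
rows(.51,.0,.29,.54)"
```

```text
time_s: 1.2
eef_pos: [0.331, -0.0945, 0.2355]
tcp_rot: [0.963, 0.27, 0.001, -0.0]
force: [-0.5, -0.2, 0.3]
width: -0.0001
grip_force: 0.0
shift mm [202.1  12.5 -54.3] turn deg [-0.03 -0.08  0.45]
```

```bash
python3 -m jog '[202,12,-55,0,0,0,1,202,12,-55,0,0,0,1,202,12,-55,0,0,0,1,202,12,-55,0,0,0,1,202,12,-55,0,0,0,1,202,12,-55,0,0,0,1,202,12,-55,0,0,0,1]'
python3 - <<'E'
from h import *
s=manip.observe();f=manip.grab_frame("wrist");cv2.imwrite("pics/w1.png",f["frame"])
np.save("w1.npy",np.r_[s["eef_pos"],s["tcp_rot"]]);print(s["eef_pos"])
E
```

```text
time_s: 1.78
eef_pos: [0.5099, -0.0059, 0.2899]
tcp_rot: [0.963, 0.268, -0.0, -0.0]
force: [-0.3, -0.5, 0.0]
width: -0.0001
grip_force: 0.0
[ 0.50992511 -0.00588836  0.2899299 ]
```

View pics/w1.png

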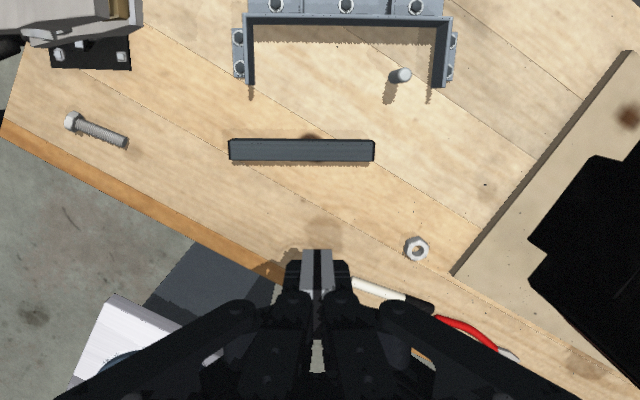

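The wrist view shows the bay (rows 15–90), the post at about (402,75), the tube at (229–375, 139–162) and the nut at (417,249), all clear of obstruction. One enlargement will give me exact edges.

Run:
```python
import cv2
i=cv2.imread("pics/w1.png")[0:180,215:475]
cv2.imwrite("pics/w1c.png",cv2.resize(i,None,fx=3,fy=3,interpolation=cv2.INTER_CUBIC))
```

```text
(no output)
```

View pics/w1c.png

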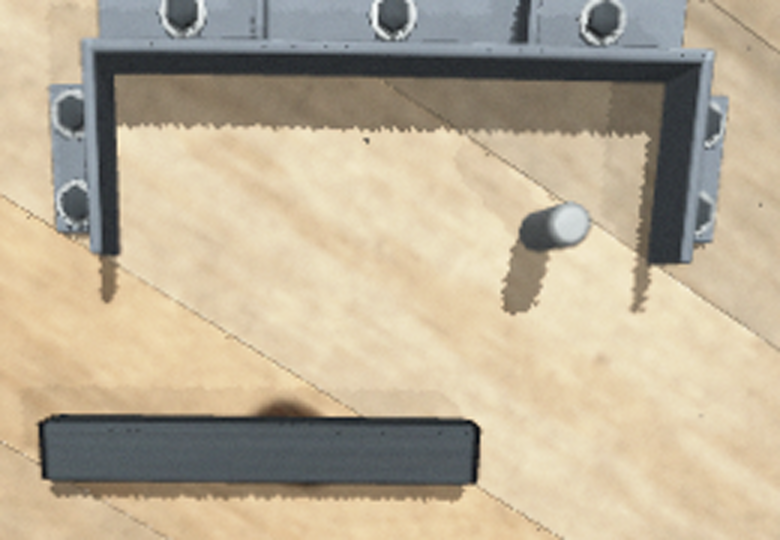

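In the crop, the bay's bench-level inner corners are at (115,73) and (663,80), and the wall tips at (119,254) and (650,264). The post top is at (571,223) and the tube's top corners are (42,421), (44,483), (476,484) and (477,422).

```bash
cat >> h.py <<'E'
def wext(f,pose):
    T=np.eye(4);T[:3,:3]=Ro.from_quat(pose[3:]).as_matrix();T[:3,3]=pose[:3]
    f["extrinsics"]=T@f["T_tool_cam"];return f
E
python3 - <<'E'
from h import *
f=wext(manip.grab_frame("wrist"),np.load("w1.npy"))
c=lambda L:np.array(L)/3+[215,0]
b=px2w(f,c([(115,73),(663,80),(119,254),(650,264)]),0);p=px2w(f,c([(571,223)]),.055);t=px2w(f,c([(42,421),(44,483),(476,484),(477,422)]),.025)
d=b[0]-b[1];a=np.arctan2(-d[0],d[1]);o=(b[0]+b[1])/2;print("bay",a,o,np.linalg.norm(d))
R=np.array([[np.cos(a),-np.sin(a)],[np.sin(a),np.cos(a)]])
for q in (b,p,t,t.mean(0,keepdims=True)):print(((q-o)[:,:2]@R).round(4))
d=t[0]+t[1]-t[2]-t[3];print("tube yaw",np.arctan2(-d[0],d[1]),t.mean(0))
E
```

```text
bay 0.5346148309375494 [0.66118696 0.046428   0.        ] 0.21483357083130766
[[ 0.      0.1074]
 [-0.     -0.1074]
 [-0.0676  0.1087]
 [-0.0693 -0.1093]]
[[-0.057  -0.0616]]
[[-0.1325  0.1383]
 [-0.1578  0.1392]
 [-0.1569 -0.0384]
 [-0.1315 -0.0373]]
[[-0.1447  0.0505]]
tube yaw 0.5399853848944933 [0.51096994 0.01613997 0.025     ]
```

```bash
cat >> h.py <<'E'
BO=np.array([.6612,.0464]);BA=.535
r2=lambda a:np.array([[np.cos(a),-np.sin(a)],[np.sin(a),np.cos(a)]])
def brow(x,y,z,a):  # bay frame mm, tool yaw rel bay
    w=BO+r2(BA)@np.array([x,y])/1e3; rows(w[0],w[1],z/1e3,BA+a)
def trow(c,th,p,z): # p in tube frame mm, tool yaw = tube
    q=np.array(c)+r2(th)@np.array(p); brow(q[0],q[1],z,th)
def arc(cor,ang,n): # rows for turning about cor (tool xy mm), ang deg anticlockwise seen from above
    for k in range(1,n+1):
        a=-np.deg2rad(ang)*k/n; c=np.array(cor); print((c-r2(a)@c).round(1),round(np.rad2deg(a),2))
def tcpb():
    s=manip.observe();R=Ro.from_quat(s["tcp_rot"]).as_matrix()
    return (r2(BA).T@(s["eef_pos"][:2]-BO)*1e3).round(1),round(s["eef_pos"][2]*1e3,1),round(np.arctan2(R[1,0],R[0,0])-BA,3)
def clear(c,th):
    k=np.array([(sx*12.5,sy*90) for sx in(-1,1) for sy in(-1,1)])@r2(th).T+c
    p=np.abs(r2(th).T@(np.array([-56,-61.6])-c))-[12.5,90]
    print("th",th,"post",round(np.linalg.norm(np.maximum(p,0))-8,1),"corners",k.round(0).tolist())
E
python3 - <<'E'
from h import *
print(tcpb());trow((-144.7,50.5),.005,(-42,-45),6)
print("arc");arc((18.5+0,-110),34.4,12)
clear(np.array([-108.3,61.9]),.6);clear(np.array([-64,-3]),.6)
E
```

```text
(array([-158.9,   32.2]), np.float64(289.6), np.float64(0.005))
shift mm [-27.4  27.  283.6] turn deg [-0.05  0.08  0.01]
arc
[5.5 0.8] -2.87
[11.1  1.3] -5.73
[16.7  1.5] -8.6
[22.2  1.5] -11.47
[27.8  1.2] -14.33
[33.4  0.6] -17.2
[38.9 -0.3] -20.07
[44.3 -1.5] -22.93
[49.7 -2.9] -25.8
[55.  -4.6] -28.67
[60.3 -6.6] -31.53
[65.4 -8.8] -34.4
th 0.6 post 35.8 corners [[-68.0, -19.0], [-169.0, 129.0], [-47.0, -5.0], [-149.0, 143.0]]
th 0.6 post 6.0 corners [[-23.0, -84.0], [-125.0, 64.0], [-3.0, -70.0], [-105.0, 78.0]]
```

```bash
python3 -m jog '[-28,27,40,0,0,0,1,-28,27,80,0,0,0,1,-28,27,120,0,0,0,1,-28,27,160,0,0,0,1,-28,27,200,0,0,0,1,-28,27,235,0,0,0,1,-28,27,260,0,0,0,1,-28,27,275,0,0,0,1,-28,27,284,0,0,0,1,-28,27,284,0,0,0,1,-28,27,284,0,0,0,1]'; python3 -c "
from h import *
print(tcpb(),manip.observe()['force'].round(1))"
```

```text
time_s: 2.8
eef_pos: [0.4987, -0.0446, 0.007]
tcp_rot: [0.964, 0.266, 0.0, 0.0]
force: [0.1, 0.3, 0.1]
width: -0.0001
grip_force: 0.0
(array([-186.2,    4.5]), np.float64(7.0), np.float64(0.005)) [0.1 0.3 0.1]
```

```bash
python3 -m jog '[5,0,0,0,0,0,1,10,0,0,0,0,0,1,14,0,0,0,0,0,1,17,0,0,0,0,0,1,19,0,0,0,0,0,1,19,0,0,0,0,0,1]'
python3 - <<'E'
from h import *
print(tcpb(),manip.observe()['force'].round(1))
s=manip.observe();f=manip.grab_frame("wrist");cv2.imwrite("pics/w2.png",f["frame"]);np.save("w2.npy",np.r_[s["eef_pos"],s["tcp_rot"]])
E
```

```text
time_s: 3.3
eef_pos: [0.5156, -0.0342, 0.0065]
tcp_rot: [0.964, 0.267, 0.0, 0.0]
force: [-0.2, 0.8, 0.3]
width: -0.0002
grip_force: 0.0
(array([-166.4,    4.9]), np.float64(6.5), np.float64(0.006)) [-0.2  0.8  0.3]
```

View pics/w2.png

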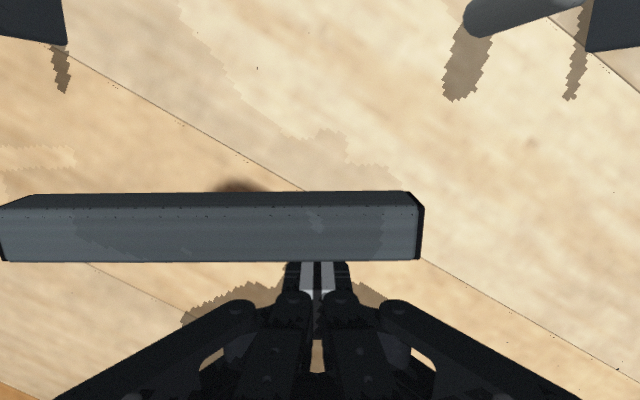

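The wrist view shows the shut fingertips, about cols 285–350, just touching the tube's front face. They sit about 45 mm from its centre toward the right end. Next I'll push round in an arc.

```bash
python3 -m jog '[4,1,0,0,0,-1.5,1,8,1,0,0,0,-3,1,11,2,0,0,0,-5,1,15,2.5,0,0,0,-7,1,19,3,0,0,0,-9,1,23,3,0,0,0,-11,1,27,3,0,0,0,-13,1,31,3,0,0,0,-15,1,35,2.5,0,0,0,-17.2,1,35,2.5,0,0,0,-17.2,1]'
python3 - <<'E'
from h import *
print(tcpb(),manip.observe()['force'].round(1))
s=manip.observe();f=manip.grab_frame("wrist");cv2.imwrite("pics/w3.png",f["frame"]);np.save("w3.npy",np.r_[s["eef_pos"],s["tcp_rot"]])
g=manip.grab_frame("top");cv2.imwrite("pics/t3.png",g["frame"])
# automatic tube mask in wrist
h=cv2.cvtColor(f["frame"],cv2.COLOR_BGR2HSV);print(h[240,200],h[230,380],g["frame"][214,280])
E
```

```text
time_s: 4.18
eef_pos: [0.5472, -0.0183, 0.0063]
tcp_rot: [0.912, 0.409, 0.0, 0.0]
force: [-0.5, -0.3, -0.4]
width: 0.0
grip_force: 0.0
(array([-131.1,    2.5]), np.float64(6.3), np.float64(0.309)) [-0.5 -0.3 -0.4]
[98 34 90] [105  34  90] [75 63 51]
```

View pics/w3.png

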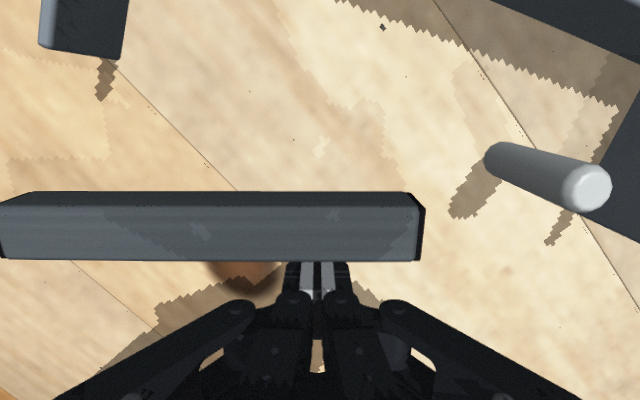

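The tube sits in the same place against the fingertips as before, so the push is stable. I'll do the second half of the arc.

```bash
python3 -m jog '[4,1,0,0,0,-1.5,1,8,1,0,0,0,-3,1,11,2,0,0,0,-5,1,15,2.5,0,0,0,-7,1,19,3,0,0,0,-9,1,23,3,0,0,0,-11,1,27,3,0,0,0,-13,1,31,3,0,0,0,-15,1,35,2.5,0,0,0,-17,1,35,2.5,0,0,0,-17,1]'
python3 - <<'E'
from h import *
p,z,a=tcpb();print(p,z,a,manip.observe()['force'].round(1))
c=p+r2(a)@np.array([23.3,45.6]);print("centre est",c,"n.c",c@[np.cos(a),np.sin(a)]);clear(c,a)
x=c-r2(a)@np.array([0,75]);clear(x,a)
print("to above left end");trow(c,a,(-35,-45.6),6);trow(c,a,(-35,118),45);trow(c,a,(0,118),45)
E
```

```text
time_s: 5.12
eef_pos: [0.5722, 0.0064, 0.0063]
tcp_rot: [0.842, 0.54, 0.0, 0.0]
force: [0.3, -0.7, 0.3]
width: -0.0003
grip_force: 0.0
[-97.   10.9] 6.3 0.605 [ 0.3 -0.7  0.3]
centre est [-103.7712518    61.65825203] n.c -50.28319683911885
th 0.605 post 34.7 corners [[-63.0, -19.0], [-165.0, 129.0], [-42.0, -5.0], [-145.0, 143.0]]
th 0.605 post 10.3 corners [[-20.0, -81.0], [-123.0, 67.0], [0.0, -67.0], [-102.0, 81.0]]
to above left end
shift mm [-11.7   0.    0.3] turn deg [ 0.02 -0.02  0.01]
shift mm [ -11.7 -163.6  -38.7] turn deg [ 0.02 -0.02  0.01]
shift mm [  23.3 -163.6  -38.7] turn deg [ 0.02 -0.02  0.01]
```

```bash
python3 -m jog '[-12,0,0,0,0,0,1,-12,-40,-10,0,0,0,1,-12,-80,-10,0,0,0,1,-12,-120,-10,0,0,0,1,-12,-155,-10,0,0,0,1,-12,-164,-10,0,0,0,1,5,-164,-10,0,0,0,1,23,-164,0,0,0,0,1,23,-164,0,0,0,0,1,23,-164,0,0,0,0,1]'
python3 - <<'E'
from h import *
p,z,a=tcpb();print(p,z,a,manip.observe()['force'].round(1))
s=manip.observe();f=manip.grab_frame("wrist");cv2.imwrite("pics/w4.png",f["frame"]);np.save("w4.npy",np.r_[s["eef_pos"],s["tcp_rot"]])
E
```

```text
time_s: 5.95
eef_pos: [0.4325, 0.0954, 0.0061]
tcp_rot: [0.843, 0.539, -0.0, -0.0]
force: [0.3, -1.0, -0.1]
width: 0.0002
grip_force: 0.0
[-171.8  158.7] 6.1 0.603 [ 0.3 -1.  -0.1]
```

View pics/w4.png

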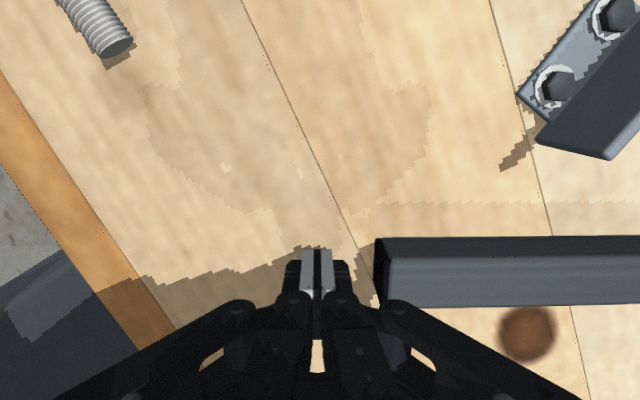

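The fingertips are to the left of the tube's left end. The end's top edge runs from about (390,256) to (388,305).

Run:
```python
from h import *
P=np.load("w4.npy");f=wext(manip.grab_frame("wrist"),P)
t=px2w(f,[(390,256),(388,305),(635,252),(635,303)],.025)
print((Ro.from_quat(P[3:]).inv().apply(t-P[:3])*1e3).round(1))
```

```text
[[ 14.9  30.3 -18.9]
 [ -8.8  31.1 -18.9]
 [ 15.9 135.7 -18.9]
 [ -9.7 143.9 -18.9]]
```

```bash
python3 -m jog '[3,4,0,0,0,0,1,3,9,0,0,0,0,1,3,12,0,0,0,0,1,3,16,0,0,0,0,1,3,20,0,0,0,0,1,3,25,0,0,0,0,1,3,30,0,0,0,0,1,3,35,0,0,0,0,1,3,40,0,0,0,0,1,3,45,0,0,0,0,1,3,50,0,0,0,0,1,3,50,0,0,0,0,1]'
python3 - <<'E'
from h import *
p,z,a=tcpb();print(p,z,a,manip.observe()['force'].round(1))
s=manip.observe();f=manip.grab_frame("wrist");cv2.imwrite("pics/w5.png",f["frame"]);np.save("w5.npy",np.r_[s["eef_pos"],s["tcp_rot"]])
E
```

```text
time_s: 7.05
eef_pos: [0.4803, 0.0769, 0.0064]
tcp_rot: [0.843, 0.538, 0.001, 0.0]
force: [-0.6, -0.3, 0.1]
width: 0.0003
grip_force: 0.0
[-140.   118.5] 6.4 0.602 [-0.6 -0.3  0.1]
```

View pics/w5.png

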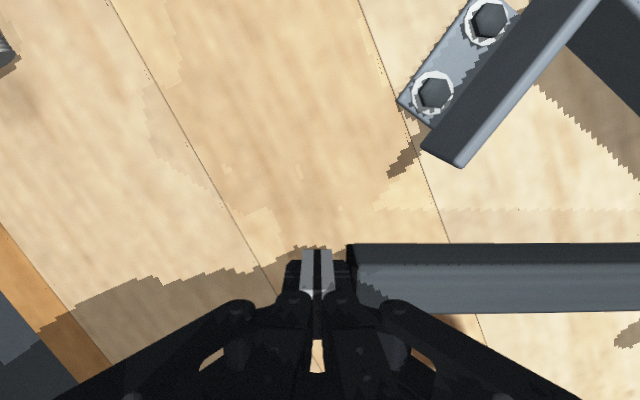

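The fingertip is on the left end face and the tube is still parallel to the tool. Its top edges are at rows 263 and 312, and the end is at about col 347.

Run:
```python
from h import *
P=np.load("w5.npy");f=wext(manip.grab_frame("wrist"),P);I=Ro.from_quat(P[3:]).inv()
print((I.apply(px2w(f,[(362,264),(500,263),(500,312),(635,262),(635,311)],.025)-P[:3])*1e3).round(1),(I.apply(px2w(f,[(347,244)],0)-P[:3])*1e3).round(1))
p,z,a=tcpb()
for dy in (0,28,32,36,40):
    c=p+r2(a)@np.array([-.3,-(90+14+dy)]);clear(c,a)
```

```text
[[ 11.1  18.9 -18.6]
 [ 11.2  77.1 -18.5]
 [-13.2  81.5 -18.5]
 [ 10.9 137.7 -18.5]
 [-14.3 145.8 -18.5]] [[ 8.5 14.9  6.4]]
th 0.602 post 12.0 corners [[-41.0, -48.0], [-143.0, 100.0], [-21.0, -34.0], [-123.0, 115.0]]
th 0.602 post 11.8 corners [[-26.0, -71.0], [-127.0, 77.0], [-5.0, -57.0], [-107.0, 91.0]]
th 0.602 post 11.8 corners [[-23.0, -74.0], [-125.0, 74.0], [-3.0, -60.0], [-105.0, 88.0]]
th 0.602 post 11.8 corners [[-21.0, -78.0], [-123.0, 71.0], [-0.0, -63.0], [-102.0, 85.0]]
th 0.602 post 11.8 corners [[-19.0, -81.0], [-121.0, 67.0], [2.0, -67.0], [-100.0, 82.0]]
```

```bash
python3 -m jog '[0,4,0,0,0,0,1,0,8,0,0,0,0,1,0,12,0,0,0,0,1,0,17,0,0,0,0,1,0,22,0,0,0,0,1,0,26,0,0,0,0,1,0,28,0,0,0,0,1,0,29,0,0,0,0,1,0,29,0,0,0,0,1]'
python3 - <<'E'
from h import *
p,z,a=tcpb();print(p,z,a,manip.observe()['force'].round(1))
c=p+r2(a)@np.array([-1.3,-105]);print(c);clear(c,a)
# plan: turn clockwise about tube point (0,-65) from a to ~.3
for d in (55,65,75):
  for th in (.45,.3):
    K=c+r2(a)@np.array([0,-d]);c2=K+r2(th)@np.array([0,d]);print(d,c2);clear(c2,th)
s=manip.observe();f=manip.grab_frame("wrist");cv2.imwrite("pics/w6.png",f["frame"]);np.save("w6.npy",np.r_[s["eef_pos"],s["tcp_rot"]])
# edge rows of tube at some columns
g=cv2.GaussianBlur(cv2.cvtColor(f["frame"],cv2.COLOR_BGR2GRAY),(3,3),0).astype(int)
for col in (420,480,540,600): print(col,g[225:335:1,col].tolist())
E
```

```text
time_s: 7.9
eef_pos: [0.5057, 0.065, 0.0063]
tcp_rot: [0.843, 0.538, 0.0, 0.0]
force: [0.7, -0.5, 0.6]
width: 0.0001
grip_force: 0.0
[-124.3   95.3] 6.3 0.602 [ 0.7 -0.5  0.6]
[-65.91080459   8.02232898]
th 0.602 post 10.8 corners [[-25.0, -73.0], [-127.0, 75.0], [-5.0, -59.0], [-107.0, 89.0]]
55 [-58.68784818  12.2156622 ]
th 0.45 post 9.2 corners [[-31.0, -74.0], [-109.0, 88.0], [-8.0, -63.0], [-87.0, 99.0]]
55 [-51.01835517  15.23457848]
th 0.3 post 7.0 corners [[-36.0, -74.0], [-90.0, 98.0], [-12.0, -67.0], [-66.0, 105.0]]
65 [-57.37458338  12.97808643]
th 0.45 post 10.7 corners [[-29.0, -73.0], [-108.0, 89.0], [-7.0, -63.0], [-85.0, 99.0]]
65 [-48.3106371   16.54589657]
th 0.3 post 9.9 corners [[-34.0, -73.0], [-87.0, 99.0], [-10.0, -66.0], [-63.0, 106.0]]
75 [-56.06131858  13.74051065]
th 0.45 post 12.2 corners [[-28.0, -73.0], [-106.0, 89.0], [-6.0, -62.0], [-84.0, 100.0]]
75 [-45.60291902  17.85721466]
th 0.3 post 12.9 corners [[-31.0, -72.0], [-84.0, 100.0], [-7.0, -64.0], [-60.0, 108.0]]
420 [204, 206, 208, 210, 211, 212, 212, 212, 212, 211, 210, 209, 209, 207, 206, 205, 19
[... 1159 characters left out ...]
5, 94, 94, 94, 95, 95, 95, 95, 95, 95, 95, 96, 96, 94, 92, 91, 92, 93, 94, 94, 94, 96, 95, 91, 86, 116, 177, 211, 214, 214, 213, 213, 213, 214, 214, 215, 216, 216, 216, 217, 218, 218, 218, 217, 216, 215, 214, 214]
600 [210, 209, 209, 209, 208, 207, 207, 207, 207, 206, 206, 206, 206, 206, 206, 202, 175, 116, 63, 46, 45, 46, 47, 47, 46, 45, 46, 48, 48, 47, 46, 48, 50, 51, 51, 50, 50, 56, 66, 75, 83, 88, 91, 93, 95, 95, 96, 95, 92, 90, 91, 92, 93, 95, 96, 97, 97, 98, 97, 96, 95, 94, 92, 91, 91, 91, 92, 92, 91, 93, 93, 93, 92, 92, 91, 91, 91, 92, 92, 93, 94, 94, 95, 94, 89, 93, 137, 180, 168, 150, 149, 146, 142, 141, 141, 141, 140, 140, 140, 140, 139, 139, 140, 139, 139, 140, 141, 142, 143, 142]
```

```bash
python3 -m jog '[0,-12,0,0,0,0,1,-20,-12,0,0,0,0,1,-46,-12,0,0,0,0,1,-46,20,0,0,0,0,1,-46,50,0,0,0,0,1,-46,57,0,0,0,0,1,-40,57,0,0,0,0,1,-32,57,0,0,0,0,1,-26,57,0,0,0,0,1,-25,57,0,0,0,0,1,-25,57,0,0,0,0,1]'
python3 - <<'E'
from h import *
p,z,a=tcpb();print(p,z,a,manip.observe()['force'].round(1))
c=np.array([-65.9,8.0]);t=r2(a).T@(p-c);print("tcp in tube",t)
arc((-t[0],55+t[1]),-14.5,10)
s=manip.observe();f=manip.grab_frame("wrist")["frame"];cv2.imwrite("pics/w7.png",f)
g=cv2.GaussianBlur(cv2.cvtColor(f,cv2.COLOR_BGR2GRAY),(3,3),0).astype(int)
for col in (200,260,370,480,540): print(col,g[175:275,col].tolist())
E
```

```text
time_s: 8.87
eef_pos: [0.5462, 0.0195, 0.0062]
tcp_rot: [0.842, 0.539, -0.0, -0.0]
force: [-0.8, -0.7, 0.0]
width: 0.0002
grip_force: 0.0
[-112.6   35.5] 6.2 0.604 [-0.8 -0.7  0. ]
tcp in tube [-22.81905947  49.15720217]
[ 2.6 -0.5] 1.45
[ 5.3 -1. ] 2.9
[ 8.  -1.4] 4.35
[10.6 -1.8] 5.8
[13.3 -2. ] 7.25
[16.  -2.3] 8.7
[18.7 -2.4] 10.15
[21.4 -2.5] 11.6
[24.1 -2.5] 13.05
[26.8 -2.4] 14.5
200 [221, 221, 221, 221, 220, 220, 220, 221, 221, 221, 223, 227, 230, 230, 230, 230, 230, 230, 230, 230, 229, 229, 228, 227, 226, 225, 224, 224, 223, 221, 221, 222, 223, 225, 225, 226, 227, 227, 227, 227, 226, 225, 224, 223, 222, 221, 220, 220, 220, 220, 220, 220, 221, 223, 224, 224, 225, 225, 225, 224, 223, 222, 222, 221, 220, 221, 222, 222, 223, 224, 224, 224, 224, 224, 223, 222, 222, 221, 220, 220, 220, 219, 218, 218, 217, 217, 216, 216, 216, 216, 216, 216, 216, 216, 215, 214, 212, 195, 163, 137]
260 [216, 217, 218, 219, 221, 221, 222, 222, 221, 220, 219, 218, 214, 188, 126, 70, 52, 54, 54, 54, 54, 55, 55, 56, 57, 57, 56, 57, 63, 76, 88, 95, 97, 98, 98, 98, 100, 101, 101, 100, 98, 96, 95, 95, 96, 9
[... 893 characters left out ...]
0, 102, 103, 103, 104, 104, 104, 103, 101, 100, 99, 99, 99, 99, 99, 99, 99, 99, 99, 99, 100, 100, 100, 99, 100, 100, 99, 98, 97, 96, 97, 99, 100, 101, 101, 101, 102, 101, 93, 90, 132, 204, 237, 238, 239, 239, 240, 241, 241, 242, 242, 242]
540 [106, 108, 114, 118, 121, 124, 135, 163, 197, 215, 221, 224, 224, 223, 222, 223, 223, 223, 222, 199, 134, 72, 52, 53, 53, 52, 53, 53, 52, 52, 53, 54, 54, 57, 65, 76, 87, 93, 96, 98, 100, 102, 103, 102, 99, 97, 97, 97, 99, 101, 101, 102, 103, 103, 103, 104, 102, 101, 100, 99, 98, 97, 96, 97, 97, 98, 100, 100, 101, 101, 100, 100, 99, 98, 98, 99, 98, 97, 97, 98, 100, 102, 102, 102, 102, 102, 97, 88, 84, 98, 114, 118, 117, 114, 113, 111, 108, 106, 105, 104]
```

```bash
python3 -m jog '[3,-0.5,0,0,0,1.5,1,5,-1,0,0,0,3,1,8,-1.5,0,0,0,4.5,1,11,-2,0,0,0,6,1,13.5,-2,0,0,0,7.5,1,16,-2,0,0,0,9,1,19,-2.5,0,0,0,10.5,1,21.5,-2.5,0,0,0,12,1,24,-2.5,0,0,0,13.5,1,26.5,-2.5,0,0,0,14.5,1,26.5,-2.5,0,0,0,14.5,1]'
cat >> h.py <<'E'
def tubeedge(cols,rows0,rows1,name):  # front-top edge & back-bottom edge in wrist view -> tool frame
    s=manip.observe();P=np.r_[s["eef_pos"],s["tcp_rot"]];f=wext(manip.grab_frame("wrist"),P);cv2.imwrite(f"pics/{name}.png",f["frame"])
    g=cv2.GaussianBlur(cv2.cvtColor(f["frame"],cv2.COLOR_BGR2GRAY),(3,3),0).astype(int);I=Ro.from_quat(P[3:]).inv()
    for c in cols:
        d=np.diff(g[rows0:rows1,c]);i=rows0+d.argmin();j=rows0+d.argmax()
        q=np.r_[px2w(f,[(c,i+.5)],0),px2w(f,[(c,j+.5)],.025)]
        print(c,i,j,"back z0",(I.apply(q[:1]-P[:3])[0,:2]*1e3).round(1),"front z25",(I.apply(q[1:]-P[:3])[0,:2]*1e3).round(1))
def rowscan(row,c0,c1,step=4,name="wrist"):
    g=cv2.cvtColor(manip.grab_frame(name)["frame"],cv2.COLOR_BGR2GRAY);print(row,c0,g[row,c0:c1:step].tolist())
E
python3 - <<'E'
from h import *
p,z,a=tcpb();print(p,z,a,manip.observe()['force'].round(1))
tubeedge((240,260,370,480,560),170,275,"w8")
rowscan(230,130,290)
c=p+r2(a)@np.array([23,-49.2]);print(c);clear(c,a)
E
```

```text
time_s: 9.83
eef_pos: [0.5554, 0.0439, 0.0063]
tcp_rot: [0.904, 0.428, -0.0, -0.0]
force: [-0.9, -0.1, -0.1]
width: 0.0001
grip_force: 0.0
[-92.3  51.7] 6.3 0.348 [-0.9 -0.1 -0.1]
240 192 262 back z0 [ 34.7 -35.5] front z25 [ 11.8 -31.7]
260 191 262 back z0 [ 35.2 -26.2] front z25 [ 11.8 -23.4]
370 190 260 back z0 [35.7 24.8] front z25 [12.8 22.1]
480 188 258 back z0 [36.8 76.2] front z25 [13.5 68.1]
560 187 256 back z0 [ 37.3 114.8] front z25 [ 14.1 102.5]
230 130 [215, 216, 217, 223, 227, 230, 231, 231, 232, 233, 231, 232, 231, 231, 230, 229, 231, 232, 234, 233, 234, 25, 83, 102, 105, 101, 107, 101, 101, 101, 102, 103, 102, 102, 103, 103, 106, 101, 102, 104]
[-53.90059335  13.29263652]
th 0.348 post 7.0 corners [[-35.0, -76.0], [-96.0, 94.0], [-11.0, -67.0], [-73.0, 102.0]]
```

```bash
python3 - <<'E'
from h import *
s=manip.observe();print(s["q"].round(2))
P=np.r_[s["eef_pos"],s["tcp_rot"]];f=wext(manip.grab_frame("wrist"),P)
e=Ro.from_quat(P[3:]).inv().apply(px2w(f,[(213,230)],.025)-P[:3])*1e3;print("left end tool",e)
E
python3 -m jog '[-15,0,0,0,0,0,1,-35,-20,0,0,0,7,1,-35,-40,0,0,0,14,1,-35,-40,0,0,0,21,1,-35,-40,0,0,0,28,1,-35,-40,0,0,0,35,1,-35,-40,0,0,0,42,1,-35,-40,0,0,0,49,1,-35,-40,0,0,0,56,1,-35,-40,0,0,0,63,1,-35,-40,0,0,0,70,1,-35,-40,0,0,0,77,1]'
python3 - <<'E'
from h import *
print(tcpb(),manip.observe()["q"].round(2))
c=np.array([-53.5,17.3]);th=.365
for t in((-55,85),(-40,112),(0,112)):
    q=c+r2(th)@np.array(t);print(t,q,BO+r2(BA)@q/1e3);brow(q[0],q[1],6,th-np.pi/2)
E
```

```text
[-0.01  0.69  1.77  0.    0.69  0.68]
left end tool [[ 26.34835448 -41.52896083 -18.69178644]]
time_s: 10.98
eef_pos: [0.5024, 0.0418, 0.0063]
tcp_rot: [0.973, -0.231, 0.0, -0.0]
force: [-0.1, 0.0, 0.5]
width: 0.0003
grip_force: 0.0
(array([-139.,   77.]), np.float64(6.3), np.float64(-1.001)) [-0.01  0.63  1.91  0.    0.61  2.03]
(-55, 85) [-135.21749689   77.0683085 ] [0.50558404 0.04376002]
shift mm [ 1.9 -3.2  0.3] turn deg [-1.000e-02 -1.000e-02  1.176e+01]
(-40, 112) [-130.84327143  107.64388947] [0.49375837 0.07229339]
shift mm [-21.5 -23.4   0.3] turn deg [-1.000e-02 -1.000e-02  1.176e+01]
(0, 112) [-93.47832098 121.92186125] [0.51862276 0.10362647]
shift mm [-13.3 -62.6   0.3] turn deg [-1.000e-02 -1.000e-02  1.176e+01]
```

```bash
python3 -m jog '[-10,-10,0,0,0,6,1,-21,-23,0,0,0,12,1,-19,-35,0,0,0,12,1,-16,-48,0,0,0,12,1,-13,-62,0,0,0,12,1,-13,-62,0,0,0,12,1,-13,-62,0,0,0,12,1]'
python3 - <<'E'
from h import *
s=manip.observe();P=np.r_[s["eef_pos"],s["tcp_rot"]];print(tcpb(),s["force"].round(1))
f=wext(manip.grab_frame("wrist"),P);cv2.imwrite("pics/w9.png",f["frame"])
g=cv2.GaussianBlur(cv2.cvtColor(f["frame"],cv2.COLOR_BGR2GRAY),(3,3),0)
for r in (80,150,200,230,240): print(r,g[r,200:440:5].tolist())
print("col",g[180:300:3,317].tolist())
E
```

```text
time_s: 11.57
eef_pos: [0.5187, 0.1034, 0.0062]
tcp_rot: [0.945, -0.327, 0.0, -0.0]
force: [0.6, 0.5, -0.3]
width: 0.0001
grip_force: 0.0
(array([-93.5, 121.6]), np.float64(6.2), np.float64(-1.201)) [ 0.6  0.5 -0.3]
80 [155, 227, 236, 233, 229, 226, 227, 229, 231, 234, 234, 220, 211, 212, 216, 218, 223, 100, 112, 107, 108, 113, 109, 106, 108, 107, 106, 105, 107, 109, 84, 149, 153, 156, 181, 238, 237, 237, 237, 238, 239, 237, 237, 240, 242, 240, 238, 235]
150 [239, 239, 239, 238, 239, 239, 238, 237, 237, 237, 236, 233, 226, 229, 229, 225, 217, 147, 112, 113, 109, 114, 111, 110, 112, 108, 109, 108, 110, 107, 76, 155, 151, 158, 232, 232, 231, 214, 233, 234, 232, 229, 228, 230, 234, 233, 230, 230]
200 [69, 70, 69, 75, 172, 233, 232, 230, 233, 234, 231, 228, 225, 228, 227, 227, 226, 209, 109, 115, 109, 114, 110, 108, 112, 110, 111, 111, 111, 95, 130, 147, 150, 206, 231, 229, 230, 232, 230, 229, 231, 230, 230, 230, 230, 230, 229, 230]
230 [71, 70, 69, 70, 70, 70, 71, 71, 72, 70, 69, 69, 68, 68, 68, 126, 139, 145, 33, 56, 58, 59, 57, 57, 60, 57, 64, 66, 65, 38, 222, 199, 231, 234, 234, 234, 231, 228, 229, 229, 228, 226, 226, 229, 229, 227, 228, 226]
240 [176, 157, 127, 86, 70, 70, 66, 66, 69, 68, 68, 70, 70, 69, 123, 231, 196, 169, 136, 137, 137, 155, 226, 232, 235, 234, 232, 231, 229, 230, 233, 235, 235, 233, 232, 233, 230, 228, 228, 229, 228, 224, 220, 221, 222, 220, 220, 223]
col [111, 111, 110, 111, 112, 111, 110, 109, 111, 111, 112, 110, 110, 110, 112, 110, 97, 36, 53, 235, 234, 232, 152, 60, 21, 18, 17, 18, 19, 17, 19, 17, 18, 18, 19, 18, 20, 50, 32, 29]
```

Run:
```python
from h import *
s=manip.observe();P=np.r_[s["eef_pos"],s["tcp_rot"]];f=wext(manip.grab_frame("wrist"),P);I=Ro.from_quat(P[3:]).inv()
e=I.apply(px2w(f,[(316,237)],0)-P[:3])*1e3;print(e,I.apply(px2w(f,[(284,80),(348,80),(288,200),(344,200)],.025)-P[:3])*1e3)
p,z,a=tcpb();th=a+np.pi/2
c=p+r2(a)@np.array([e[0,0]+90,0]);print(c,th);clear(c,th)
for d in (20,25,28,32):clear(c+r2(a)@np.array([d,0]),th)
```

```text
[[12.42698668 -0.46148787  6.1612951 ]] [[ 83.07181949 -11.60146118 -18.8551251 ]
 [ 83.08835485  10.78881745 -18.84893148]
 [ 39.05048162 -11.26731164 -18.84672266]
 [ 39.06612312  10.46161945 -18.84071192]]
[-57.67135156  25.92312908] 0.3677963267948965
th 0.3677963267948965 post 9.4 corners [[-37.0, -63.0], [-102.0, 105.0], [-14.0, -54.0], [-78.0, 114.0]]
th 0.3677963267948965 post 9.4 corners [[-30.0, -81.0], [-95.0, 87.0], [-6.0, -72.0], [-71.0, 96.0]]
th 0.3677963267948965 post 9.4 corners [[-28.0, -86.0], [-93.0, 82.0], [-5.0, -77.0], [-69.0, 91.0]]
th 0.3677963267948965 post 9.4 corners [[-27.0, -89.0], [-92.0, 79.0], [-4.0, -80.0], [-68.0, 88.0]]
th 0.3677963267948965 post 9.4 corners [[-25.0, -92.0], [-90.0, 76.0], [-2.0, -83.0], [-67.0, 85.0]]
```

```bash
python3 - <<'E'
from h import *
s=manip.observe();P=np.r_[s["eef_pos"],s["tcp_rot"]];f=wext(manip.grab_frame("wrist"),P);I=Ro.from_quat(P[3:]).inv()
g=cv2.cvtColor(f["frame"],cv2.COLOR_BGR2GRAY);print(g[222:252,325].tolist(),g[222:252,300].tolist())
print(I.apply(px2w(f,[(316,229),(316,237),(316,246)],.025)-P[:3])*1e3)
print(w2px(f,P[:3]+Ro.from_quat(P[3:]).apply([[.011,0,0],[.0,0,0],[.022,0,.006],[.022,0,-.019]])))
np.save("w9.npy",P)
h=np.load("w2.npy")
E
python3 - <<'E'
from h import *
# pixel check of w8: left end, all rows
g=cv2.cvtColor(cv2.imread("pics/w8.png"),cv2.COLOR_BGR2GRAY)
for r in (195,205,215,230,245,255):print(r,g[r,150:270:3].tolist())
E
```

```text
[109, 112, 112, 107, 111, 103, 96, 81, 51, 28, 28, 27, 46, 145, 232, 232, 232, 230, 232, 232, 231, 232, 230, 226, 199, 143, 130, 107, 111, 108] [106, 108, 106, 110, 110, 102, 91, 81, 46, 30, 30, 31, 32, 88, 140, 137, 139, 136, 134, 133, 133, 134, 132, 132, 138, 173, 211, 212, 214, 214]
[[ 26.93275769  -0.40235921 -18.86146776]
 [ 23.46086261  -0.4022635  -18.86025079]
 [ 19.48621383  -0.40217164 -18.85885761]]
[[316.95637259 245.15350825]
 [316.93523516 266.14109191]
 [316.97346327 218.56865855]
 [316.99685482 240.47247998]]
195 [231, 229, 228, 224, 224, 227, 229, 229, 197, 165, 164, 162, 133, 61, 57, 109, 123, 120, 118, 218, 224, 227, 226, 228, 219, 11, 38, 59, 59, 59, 61, 56, 59, 59, 57, 57, 55, 58, 61, 55]
205 [234, 234, 233, 233, 231, 228, 227, 226, 226, 229, 230, 230, 227, 224, 134, 119, 122, 215, 222, 222, 220, 208, 12, 38, 60, 60, 60, 61, 60, 61, 61, 62, 60, 59, 61, 61, 58, 59, 62, 61]
215 [232, 235, 236, 235, 232, 233, 232, 232, 232, 232, 229, 231, 230, 230, 231, 232, 234, 235, 234, 236, 116, 22, 62, 103, 107, 106, 109, 110, 108, 109, 110, 106, 104, 110, 107, 107, 108, 107, 106, 108]
230 [229, 232, 233, 231, 231, 232, 232, 233, 233, 232, 231, 231, 229, 229, 227, 230, 232, 233, 233, 234, 235, 24, 25, 86, 105, 105, 102, 103, 104, 106, 104, 105, 105, 104, 101, 102, 104, 101, 105, 104]
245 [222, 218, 222, 226, 229, 228, 230, 232, 231, 232, 234, 235, 235, 235, 236, 238, 235, 234, 233, 231, 231, 216, 24, 53, 94, 103, 102, 102, 100, 101, 102, 100, 102, 100, 103, 101, 100, 104, 100, 104]
255 [221, 220, 223, 221, 217, 223, 230, 235, 234, 232, 228, 233, 233, 234, 231, 233, 233, 235, 236, 236, 235, 234, 23, 26, 90, 106, 103, 107, 103, 103, 104, 101, 106, 102, 104, 104, 104, 100, 105, 103]
```

The wrist camera looks down past the far edge of the left end face, so the end sits at tool x = 24 mm. That matches dead reckoning and leaves a 13 mm gap, so I'll feed 33 mm in total.

```bash
python3 -m jog '[4,0,0,0,0,0,1,8,0,0,0,0,0,1,11,0,0,0,0,0,1,14,0,0,0,0,0,1,17,0,0,0,0,0,1,20,0,0,0,0,0,1,23,0,0,0,0,0,1,26,0,0,0,0,0,1,29,0,0,0,0,0,1,32,0,0,0,0,0,1,33,0,0,0,0,0,1,33,0,0,0,0,0,1]'
python3 - <<'E'
from h import *
s=manip.observe();P=np.r_[s["eef_pos"],s["tcp_rot"]];print(tcpb(),s["force"].round(1))
f=wext(manip.grab_frame("wrist"),P);cv2.imwrite("pics/w10.png",f["frame"]);I=Ro.from_quat(P[3:]).inv()
g=cv2.cvtColor(f["frame"],cv2.COLOR_BGR2GRAY)
for r in (20,80,200): print(r,g[r,250:380:3].tolist())
print(g[215:300,317].tolist())
p,z,a=tcpb();c=p+r2(a)@np.array([11.5+90,0]);clear(c,a+np.pi/2);print(c)
E
```

```text
time_s: 12.72
eef_pos: [0.5445, 0.0825, 0.0063]
tcp_rot: [0.944, -0.329, 0.0, -0.0]
force: [0.5, -0.0, -0.1]
width: 0.0006
grip_force: 0.0
(array([-82. ,  90.5]), np.float64(6.3), np.float64(-1.204)) [ 0.5 -0.  -0.1]
20 [131, 133, 228, 233, 232, 233, 232, 232, 231, 233, 88, 108, 113, 113, 110, 106, 113, 114, 117, 115, 112, 110, 108, 112, 111, 111, 109, 109, 109, 107, 111, 111, 107, 84, 83, 165, 165, 161, 163, 165, 243, 245, 245, 244]
80 [234, 237, 236, 236, 236, 235, 236, 235, 235, 237, 214, 104, 116, 121, 111, 109, 114, 116, 116, 117, 114, 109, 115, 114, 113, 112, 110, 111, 108, 111, 107, 109, 102, 73, 153, 154, 156, 154, 156, 212, 240, 239, 238, 238]
200 [240, 240, 234, 231, 232, 233, 232, 233, 232, 229, 228, 229, 103, 118, 120, 115, 117, 118, 121, 115, 117, 114, 119, 114, 114, 113, 113, 111, 115, 116, 112, 100, 68, 157, 158, 159, 158, 174, 232, 235, 238, 239, 239, 236]
[118, 119, 117, 119, 119, 120, 119, 115, 119, 119, 117, 115, 117, 120, 116, 116, 120, 116, 120, 118, 118, 116, 117, 121, 119, 118, 115, 119, 120, 117, 119, 119, 119, 121, 119, 118, 118, 119, 118, 116, 111, 97, 76, 34, 32, 29, 28, 24, 18, 20, 18, 20, 20, 19, 21, 20, 19, 20, 21, 20, 20, 21, 21, 27, 20, 17, 23, 17, 14, 20, 20, 16, 7, 20, 28, 27, 30, 32, 27, 28, 28, 28, 31, 34, 30]
th 0.3667963267948966 post 9.8 corners [[-25.0, -93.0], [-90.0, 75.0], [-2.0, -84.0], [-66.0, 84.0]]
[-45.59938901  -4.04832727]
```

```bash
python3 -m jog '[-9,0,0,0,0,0,1,-9,25,0,0,0,0,1,-9,50,0,0,0,0,1,20,50,0,0,0,0,1,50,50,0,0,0,0,1,53,50,0,0,0,0,1,53,40,0,0,0,0,1,53,33,0,0,0,0,1,53,29,0,0,0,0,1,53,28,0,0,0,0,1,53,28,0,0,0,0,1]'
python3 - <<'E'
from h import *
p,z,a=tcpb();print(p,z,a,manip.observe()['force'].round(1))
c=np.array([-45.6,-4.]);th=.367;t=r2(th).T@(p-c);print("tcp in tube",t)
# tool x=-tube y, tool y=-tube x ; COR tube (0,-55)
arc((55+t[1],t[0]),-21,12)
f=manip.grab_frame("wrist")["frame"];cv2.imwrite("pics/w11.png",f);g=cv2.cvtColor(f,cv2.COLOR_BGR2GRAY)
for r in (60,120,180,230,260): print(r,g[r,150:350:3].tolist())
E
```

```text
time_s: 13.68
eef_pos: [0.568, 0.029, 0.0062]
tcp_rot: [0.945, -0.328, -0.0, 0.0]
force: [-0.6, -0.2, 0.3]
width: -0.0001
grip_force: 0.0
[-89.1  32.5] 6.2 -1.203 [-0.6 -0.2  0.3]
tcp in tube [-27.50643359  49.67792378]
[-0.8 -3.2] 1.75
[-1.5 -6.4] 3.5
[-2.1 -9.7] 5.25
[ -2.6 -13. ] 7.0
[ -3.  -16.2] 8.75
[ -3.3 -19.5] 10.5
[ -3.5 -22.8] 12.25
[ -3.5 -26.1] 14.0
[ -3.5 -29.4] 15.75
[ -3.4 -32.8] 17.5
[ -3.2 -36. ] 19.25
[ -2.9 -39.3] 21.0
60 [57, 56, 53, 56, 55, 60, 55, 58, 98, 136, 133, 122, 125, 124, 124, 122, 123, 120, 101, 119, 123, 115, 115, 121, 123, 121, 121, 113, 113, 113, 112, 112, 113, 111, 112, 109, 106, 105, 106, 93, 69, 36, 27, 66, 135, 133, 133, 131, 129, 135, 134, 214, 233, 230, 230, 231, 138, 93, 89, 88, 83, 93, 128, 157, 157, 162, 156]
120 [57, 55, 56, 90, 140, 138, 139, 143, 141, 144, 116, 153, 159, 144, 141, 137, 137, 137, 131, 229, 103, 119, 115, 112, 116, 118, 122, 117, 115, 111, 113, 113, 114, 110, 110, 109, 110, 106, 111, 113, 91, 65, 34, 32, 145, 158, 163, 164, 160, 159, 159, 239, 239, 238, 237, 239, 241, 243, 244, 244, 243, 243, 243, 243, 242, 241, 238]
180 [
[... 292 characters left out ...]
33, 232, 232, 231, 233, 234, 235, 234]
230 [149, 150, 155, 151, 151, 151, 157, 154, 191, 235, 236, 237, 239, 238, 239, 240, 240, 239, 234, 233, 236, 235, 235, 108, 116, 121, 116, 114, 118, 119, 115, 116, 116, 112, 113, 113, 109, 107, 109, 108, 112, 107, 80, 39, 33, 141, 161, 163, 161, 159, 159, 163, 241, 240, 240, 241, 241, 240, 236, 232, 230, 233, 235, 240, 238, 236, 235]
260 [145, 144, 150, 149, 154, 233, 237, 236, 233, 230, 228, 226, 226, 226, 226, 229, 231, 234, 235, 227, 220, 211, 212, 212, 107, 118, 117, 114, 116, 118, 120, 117, 111, 114, 115, 115, 109, 107, 109, 112, 112, 113, 93, 55, 35, 65, 136, 51, 24, 22, 19, 106, 110, 110, 110, 18, 18, 93, 111, 107, 111, 35, 19, 23, 23, 161, 162]
```

```bash
python3 -m jog '[-1,-3,0,0,0,1.7,1,-1.5,-6.5,0,0,0,3.5,1,-2,-10,0,0,0,5.2,1,-2.5,-13,0,0,0,7,1,-3,-16,0,0,0,8.7,1,-3.3,-19.5,0,0,0,10.5,1,-3.5,-23,0,0,0,12.2,1,-3.5,-26,0,0,0,14,1,-3.5,-29.5,0,0,0,15.7,1,-3.5,-33,0,0,0,17.5,1,-3.5,-36,0,0,0,19,1,-3.5,-36,0,0,0,19,1]'
cat >> h.py <<'E'
def lines(name):  # tube top-edge points vs rows, tool mm; tool x=-tube y
    s=manip.observe();P=np.r_[s["eef_pos"],s["tcp_rot"]];f=wext(manip.grab_frame("wrist"),P);cv2.imwrite(f"pics/{name}.png",f["frame"]);I=Ro.from_quat(P[3:]).inv()
    g=cv2.cvtColor(cv2.GaussianBlur(f["frame"],(3,3),0),cv2.COLOR_BGR2GRAY)
    for r in (60,110,160,200,240):
        print(r,g[r,120:330:3].tolist())
    return f,P,I
E
python3 - <<'E'
from h import *
p,z,a=tcpb();print(p,z,a,manip.observe()['force'].round(1));lines("w12")
E
```

```text
time_s: 14.73
eef_pos: [0.5878, 0.0586, 0.0062]
tcp_rot: [0.877, -0.48, -0.0, 0.0]
force: [-0.9, 0.5, 0.9]
width: 0.0002
grip_force: 0.0
[-56.9  47.9] 6.2 -1.537 [-0.9  0.5  0.9]
60 [180, 180, 180, 180, 187, 177, 185, 154, 104, 60, 58, 58, 59, 59, 58, 59, 59, 59, 60, 58, 58, 57, 57, 98, 128, 130, 110, 114, 119, 109, 114, 117, 120, 121, 119, 115, 112, 114, 116, 115, 114, 115, 113, 112, 114, 117, 118, 109, 82, 46, 31, 37, 130, 137, 134, 132, 129, 132, 134, 136, 135, 212, 231, 233, 242, 245, 246, 246, 247, 247]
110 [191, 192, 194, 194, 196, 188, 191, 188, 182, 135, 78, 59, 58, 58, 58, 59, 58, 59, 58, 58, 59, 60, 60, 59, 113, 138, 130, 131, 116, 114, 120, 116, 114, 117, 121, 121, 119, 116, 114, 114, 116, 118, 115, 115, 114, 113, 114, 117, 112, 88, 58, 34, 35, 145, 153, 147, 147, 146, 148, 151, 153, 156, 210, 244, 245, 245, 243, 241, 241, 242]
160 [195, 195, 220, 112, 115, 116, 116, 158, 188, 170, 172, 120, 62, 58, 60, 60, 59, 60, 60, 60, 57, 58, 59, 57, 59, 100, 132, 122, 124, 135, 113, 113, 122, 117, 114, 120, 122, 123, 118, 118, 116, 117, 117, 116, 117, 114, 113, 114, 116, 115, 96, 62, 36, 33, 131, 157, 156, 156, 156, 155, 158, 160, 208, 244, 243, 242, 242, 243, 242, 240]
200 [232, 196, 194, 193, 195, 195, 195, 196, 193, 186, 188, 186, 144, 81, 58, 58, 61, 61, 61, 61, 61, 59, 60, 59, 60, 60, 107, 149, 148, 142, 135, 137, 113, 120, 123, 117, 119, 122, 125, 121, 118, 117, 119, 118, 118, 115, 116, 116, 114, 117, 116, 97, 64, 36, 35, 149, 157, 157, 156, 155, 157, 158, 214, 243, 243, 241, 239, 237, 233, 230]
240 [228, 229, 229, 193, 161, 196, 198, 199, 201, 201, 191, 191, 190, 173, 116, 60, 58, 60, 61, 59, 60, 59, 59, 61, 60, 58, 60, 114, 152, 155, 149, 135, 132, 129, 110, 125, 123, 117, 120, 125, 127, 121, 118, 120, 120, 120, 118, 118, 116, 117, 116, 117, 101, 64, 35, 42, 150, 152, 149, 147, 148, 147, 150, 166, 228, 232, 224, 235, 240, 241]
```

Run:
```python
from h import *
p,z,a=tcpb();s=manip.observe();P=np.r_[s["eef_pos"],s["tcp_rot"]];f=wext(manip.grab_frame("wrist"),P)
b=lambda q:((q[:,:2]-BO)@r2(BA)*1e3).round(1)
for n,px,zz in (("front top",[(264.5,60),(271,160),(279,240)],.025),("back top",[(197,60),(209,160),(221,240)],.025),("fence base",[(188,60),(194.5,160),(200,240)],0)):
    q=b(px2w(f,px,zz));d=q[-1]-q[0];print(n,q.tolist(),"th",np.arctan2(-d[0],d[1]))
```

```text
front top [[-35.7, -41.1], [-37.9, -6.2], [-41.0, 26.3]] th 0.07847353455078172
back top [[-12.3, -40.4], [-14.6, -5.4], [-17.4, 27.2]] th 0.07530113771999908
fence base [[-0.1, -42.4], [0.0, -0.2], [0.3, 39.2]] th -0.004901921521449192
```

```bash
python3 -m jog '[0,-2,0,0,0,1,1,0,-4,0,0,0,2,1,0,-6,0,0,0,2,1,0,-8,0,0,0,2,1,0,-8,0,0,0,2,1,0,6,0,0,0,2,1,0,16,0,0,0,2,1,20,16,0,0,0,2,1,46,16,0,0,0,2,1,46,8,0,0,0,2,1,46,0,0,0,0,2,1,46,0,0,0,0,2,1]'
python3 - <<'E'
from h import *
p,z,a=tcpb();print(p,z,a,manip.observe()['force'].round(1));lines("w13")
E
```

```text
time_s: 15.83
eef_pos: [0.6136, 0.0203, 0.0064]
tcp_rot: [0.869, -0.495, 0.0, -0.0]
force: [-0.1, 1.0, -0.3]
width: -0.0001
grip_force: 0.0
[-54.2   1.9] 6.4 -1.571 [-0.1  1.  -0.3]
60 [206, 206, 207, 202, 191, 195, 193, 162, 104, 60, 58, 57, 58, 59, 59, 58, 57, 57, 58, 58, 58, 56, 52, 98, 111, 83, 103, 101, 102, 104, 103, 101, 97, 95, 95, 97, 99, 101, 100, 99, 98, 99, 102, 104, 104, 88, 58, 35, 16, 31, 132, 215, 223, 154, 176, 217, 216, 214, 213, 215, 216, 217, 218, 218, 220, 230, 231, 228, 214, 244]
110 [203, 205, 204, 205, 204, 205, 184, 190, 188, 167, 112, 59, 58, 57, 56, 56, 57, 58, 57, 58, 56, 59, 59, 56, 58, 120, 110, 129, 93, 126, 126, 129, 130, 127, 121, 119, 120, 121, 120, 121, 121, 117, 117, 118, 120, 120, 101, 70, 37, 34, 46, 142, 147, 145, 145, 144, 147, 149, 142, 146, 208, 240, 242, 243, 243, 243, 243, 242, 241, 243]
160 [100, 76, 73, 75, 75, 73, 70, 70, 131, 191, 189, 178, 125, 64, 57, 58, 58, 58, 59, 58, 57, 57, 57, 58, 58, 54, 81, 101, 117, 127, 123, 123, 126, 128, 126, 122, 119, 117, 118, 119, 118, 117, 115, 114, 117, 120, 118, 93, 62, 35, 35, 94, 143, 142, 141, 140, 138, 137, 136, 149, 230, 207, 205, 232, 236, 236, 236, 235, 235, 234]
200 [235, 232, 216, 178, 197, 202, 203, 203, 204, 207, 191, 189, 181, 173, 115, 59, 57, 57, 58, 58, 57, 59, 57, 58, 58, 58, 55, 60, 126, 110, 126, 113, 121, 123, 125, 124, 121, 117, 116, 116, 117, 117, 115, 113, 115, 115, 118, 112, 81, 47, 33, 34, 126, 143, 140, 152, 152, 149, 145, 151, 227, 236, 238, 238, 238, 241, 243, 244, 242, 242]
240 [232, 232, 232, 233, 230, 194, 196, 196, 197, 198, 200, 201, 190, 190, 186, 170, 109, 60, 58, 59, 58, 58, 57, 59, 58, 58, 58, 58, 53, 105, 112, 121, 124, 120, 122, 123, 125, 120, 117, 114, 115, 115, 116, 115, 112, 113, 116, 115, 104, 71, 38, 33, 91, 150, 152, 156, 157, 158, 158, 165, 227, 237, 238, 240, 237, 219, 239, 240, 239, 241]
```

```bash
python3 -m jog '[0,-3,0,0,0,0,1,0,-5,0,0,0,0,1,0,-7,0,0,0,0,1,0,-9,0,0,0,0,1,0,-11,0,0,0,0,1,0,-12,0,0,0,0,1,0,-12,0,0,0,0,1]'
cat >> h.py <<'E'
def fit(name):
    s=manip.observe();P=np.r_[s["eef_pos"],s["tcp_rot"]];f=wext(manip.grab_frame("wrist"),P);cv2.imwrite(f"pics/{name}.png",f["frame"])
    g=cv2.cvtColor(cv2.GaussianBlur(f["frame"],(3,3),0),cv2.COLOR_BGR2GRAY).astype(int)
    for r in range(70,250,25):
        k=[c for c in range(230,310) if g[r,c]<80 and g[r,c-1]>=80][:1]
        m=[c for c in range(160,240) if g[r,c]>=80 and g[r,c-1]<80][:1]
        for n,q,zz in (("front",k,.025),("dark end",m,.025)):
            if q: print(r,n,q,((px2w(f,[(q[0],r)],zz)[:,:2]-BO)@r2(BA)*1e3).round(1)[0],end=" ")
        print()
E
python3 - <<'E'
from h import *
print(tcpb(),manip.observe()['force'].round(1));fit("w14")
E
```

```text
time_s: 16.47
eef_pos: [0.6232, 0.0258, 0.0062]
tcp_rot: [0.869, -0.495, 0.0, -0.0]
force: [0.9, -0.1, 0.4]
width: 0.0
grip_force: 0.0
(array([-43.2,   1.6]), np.float64(6.2), np.float64(-1.571)) [ 0.9 -0.1  0.4]
70 front [275] [-28.5 -84.7] 70 dark end [214] [ -7.2 -84.8] 
95 front [276] [-28.6 -76.3] 95 dark end [220] [ -8.6 -76.4] 
120 front [277] [-28.6 -67.7] 120 dark end [220] [ -7.9 -67.7] 
145 front [278] [-28.7 -58.6] 145 dark end [221] [ -7.6 -58.7] 
170 front [278] [-28.4 -49.2] 170 dark end [224] [ -7.9 -49.2] 
195 front [279] [-28.5 -39.4] 195 dark end [225] [ -7.5 -39.3] 
220 front [280] [-28.5 -29. ] 220 dark end [229] [ -8.2 -29. ] 
245 front [281] [-28.5 -18.2] 245 dark end [232] [ -8.6 -18.1]
```

```bash
python3 -m jog '[0,-1,0,0,0,0,1,0,-2,0,0,0,0,1,0,-3,0,0,0,0,1,0,-3.5,0,0,0,0,1,0,-3.5,0,0,0,0,1]'
python3 - <<'E'
from h import *
print(tcpb(),manip.observe()['force'].round(1));fit("w15")
E
```

```text
time_s: 16.93
eef_pos: [0.6262, 0.0275, 0.0063]
tcp_rot: [0.869, -0.495, 0.0, -0.0]
force: [0.5, -0.6, -0.0]
width: 0.0002
grip_force: 0.3
(array([-39.7,   1.6]), np.float64(6.3), np.float64(-1.571)) [ 0.5 -0.6 -0. ]
70 front [276] [-25.4 -84.8] 70 dark end [225] [ -7.6 -84.9] 
95 front [276] [-25.1 -76.4] 95 dark end [230] [ -8.7 -76.5] 
120 front [277] [-25.2 -67.8] 120 dark end [229] [ -7.8 -67.8] 
145 front [278] [-25.3 -58.7] 145 dark end [231] [ -7.8 -58.7] 
170 front [278] [-24.9 -49.3] 170 dark end [233] [ -7.9 -49.3] 
195 front [279] [-25.  -39.4] 195 dark end [234] [ -7.5 -39.4] 
220 front [280] [-25.  -29.1] 220 dark end [238] [ -8.3 -29.1] 
245 front [281] [-25.1 -18.2]
```

Very close, so I'll nudge it until the force shows fence contact.

```bash
python3 -m jog '[0,-1,0,0,0,0,1,0,-1.5,0,0,0,0,1,0,-2,0,0,0,0,1,0,-2,0,0,0,0,1]'
```

```text
time_s: 17.32
eef_pos: [0.6265, 0.0278, 0.0062]
tcp_rot: [0.869, -0.495, -0.001, 0.001]
force: [-9.4, -6.0, 6.4]
width: -0.0
grip_force: 5.5
```

Fence contact is confirmed at about 11 N. I'll back off, rise clear and check.

```bash
python3 -m jog '[0,3,0,0,0,0,1,0,15,0,0,0,0,1,0,35,0,0,0,0,1,0,60,-30,0,0,0,1,0,80,-70,0,0,0,1,0,100,-110,0,0,0,1,0,120,-150,0,0,0,1,0,140,-190,0,0,0,1,0,150,-225,0,0,0,1,0,150,-250,0,0,0,1,0,150,-250,0,0,0,1]'
python3 - <<'E'
from h import *
s=manip.observe();P=np.r_[s["eef_pos"],s["tcp_rot"]];print(tcpb(),s["force"].round(1),s["time_s"]);np.save("w16.npy",P)
f=manip.grab_frame("wrist")["frame"];t=manip.grab_frame("top")["frame"]
i=cv2.resize(t[130:245,175:375],None,fx=2.5,fy=2.5,interpolation=cv2.INTER_CUBIC)
w=cv2.resize(f,(480,300));o=np.zeros((590,500,3),np.uint8);o[:i.shape[0],:500]=i;o[290:590,:480]=w;cv2.imwrite("pics/final.png",o)
E
```

```text
time_s: 18.23
eef_pos: [0.5007, -0.0488, 0.2629]
tcp_rot: [0.869, -0.495, 0.005, -0.002]
force: [1.7, 0.7, 0.2]
width: 0.0001
grip_force: 0.0
(array([-1.866e+02, -1.000e-01]), np.float64(262.9), np.float64(-1.572)) [1.7 0.7 0.2] 18.2333
```

View pics/final.png

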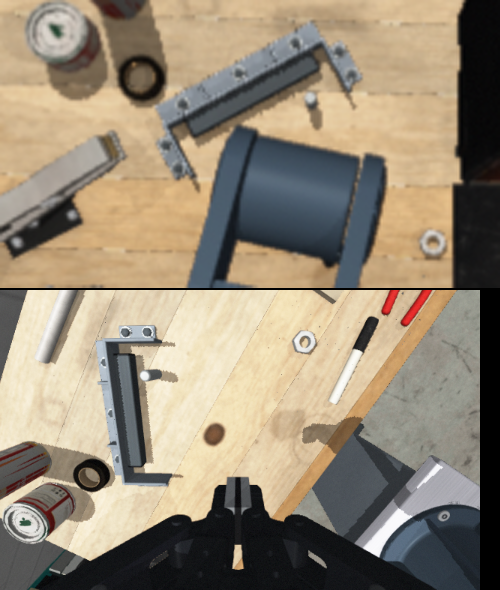

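The tube lies flat along the fence, between the end walls and behind the post: at (190–318, 60–135) in the top crop and (130, 350–467) in the wrist view. The other items in view are where they were, and the robot is touching nothing.

```bash
python3 -m jog '[0,150,-250,0,0,0,1]' >/dev/null 2>&1 & wait; python3 -c "
from station import manip
print(manip.observe()['qd'].round(3));print(manip.sign_off())"
```

```text
[-0.385 -0.881 -0.134 -0.013  1.008 -0.394]
the job is handed in; nothing more can be done
None
```

The tube is handed in lying flat along the back fence, between the end walls and behind the post, fed in by pushing only and slid along the bench throughout, at about 18 s. One slip: just before hand-in I sent an unneeded extra one-row move (about 40 mm up and back, in free air), so the arm was still moving, touching nothing as far as I can tell, when I signed off.

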